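# Vent the sufuria and hold its lid clip open at the mark

## Task

Open the steam vent on the green lid by turning its black knob clockwise (seen from above) all the way to its stop, leaving it there. Then squeeze the two handles of the spring clip on the sufuria rim between the fingers until the black pointer stands over the red mark, without squeezing on past the mark, and hold the clip open steadily there so that the lid can be lifted out: keep it steady for two seconds and finish while still squeezing and holding it. Leave the plate, the mwiko and the ladle where they lie.

Things in the scene. Friction and masses are not known exactly. Their poses are not given: they have to be found in the camera images.
- pot: Aluminium sufuria, 220 mm across, 110 mm high, fixed to the counter (heavy). Origin: centre of its underside, z up. Its clip is on the rim on its -y side, its steam vent knob is at (0, +30 mm). A green plastic dished lid lies recessed in its mouth (lid floor 100 mm above the counter, lid edge 112 mm).
- vent (a joint): Angle of the vent knob in rad, grows as the knob is turned clockwise seen from above; 1.6 is the hard stop (vent fully open). It starts between 0.1 and 0.5 and stays where it is left (light friction, 0.04 N m).
- vent_grip (a point): Point on the axis of the black vent knob at the height to grip it; turns with the knob. The grip is a bar along this point's x axis, 14 mm wide (along y) and 46 mm long; it stands 30 mm up from the knob's disc (48 mm across), whose top is 23 mm below this point. The point is 138 mm above the counter.
- clip_outer (a joint): Rotation of the clip's outer lever in rad: 0 at rest (clip shut), grows to at most 0.40 as its handle is squeezed towards the other.
- clip_inner (a joint): The same for the inner lever. Each lever has its own spring, which pushes back at its handle with about 5 N at rest and 9 N at 0.3 rad, and closes the clip when let go. Both pivot on one pin 45 mm below the handles; the jaws below the pin open as the handles are squeezed.
- outer_pad (a point): Centre of the outer handle (orange, the one away from the pot): a horizontal round bar 16 mm thick and 52 mm long over all, along the pot's x axis, 167 mm above the counter at rest. Its point turns with the lever.
- inner_pad (a point): Centre of the inner handle (yellow, over the lid), the same bar. At rest the two bar centres are 50 mm apart along the pot's y axis (66 mm over the outsides); each bar swings inwards and rises up to 5 mm as it is squeezed.
- pointer (a point): Middle of the thin black pointer rod (parallel to the handle bars) that the inner lever carries beside the handles, on their pot +x side, 5 to 15 mm above the white gauge strip. On squeezing, it travels over the strip towards the outer handle, by about 1.2 mm for each 1 mm by which the handle bars come together, and so meets the mark from the inner side.
- mark (a point): Centre of the red mark, a block 8 mm wide (along the strip) and 18 mm long, on the white gauge strip that the outer lever carries between the handles, on their pot +x side. y axis: along the strip, from the outer to the inner handle. Where it sits differs each time: at rest the pointer is at y = 14 to 29 mm in this frame; over the mark, y = 0. It is stiff and does not slide.
- plate: Blue plastic plate, 210 mm across, 22 mm high, loose; origin: centre of its underside.
- mwiko: Flat wooden paddle, 300 mm long, up to 60 mm wide, 10 mm thick, lying loose; its blade is towards its +x. Origin: on the counter, 10 mm from the middle of its length.
- ladle: Steel ladle, about 315 mm long, lying loose, bowl (84 mm across, 30 mm high) 120 mm along its +x, handle towards -x.

How it is judged:
By the outcome, as a careful person would: the job done as asked, in the order asked, and still so for the second after the job is handed in, while the arm keeps its last pose, push and grip.
It also fails if it takes over 56 s, if anything falls off the work surface, if the arm or the gripper's body presses on something with over 40 N, if the wrist force passes 120 N, or if a joint passes its speed limit or range.

## Robot

A 6-joint arm with a two-finger parallel gripper is mounted at the origin on the work surface. World frame = base frame: x ahead of the robot, y to its left, z up, the work surface at z = 0. Lengths are in mm, angles in rad, forces in N, time in s.
With the tool pointing down it reaches from about 400 to 925 mm from the base axis. Payload 12.5 kg.
Tool frame: the origin (TCP) lies on the front face of the gripper's body, between the roots of the fingers; the fingertips stand 78 mm ahead of it and the grasp point (between the pads) lies 59 mm ahead of it (env.nose_length is the distance from the TCP to the fingertips, in mm); z points along the fingers, y is the line along which they close (so a half turn about z gives the same grasp; the last joint's range is limited). The gripper opens to 95 mm and grips with 3 to 60 N. Pads are 20 mm wide; open, the fingers measure 119 mm over their backs; the gripper's body (75 mm by 180 mm) begins 59 mm behind the grasp point.
Start: joints at [1.176, 0.491, 1.559, -0, 1.092, -0.106], TCP at [177.981, 599.133, 292.261] pointing down, gripper open.
Joint ranges: [-3.1, 3.1], [-0.84, 2.19], [0.05, 2.79], [-1.13, 4.28], [0.06, 2.93], [-2.69, 2.69]. Speed limits (rad/s): [2.22, 2.22, 2.79, 3.14, 3.14, 3.14].

## Interface

Orientations are given as [roll, pitch, yaw] about the fixed x, y, z axes, in that order (R = Rz(yaw) Ry(pitch) Rx(roll)).
In Python, from cell import env gives the robot as it stands.
- The arm moves only by the tool jog_arm, never from a script. Its argument "motion" is a list of rows, each a list of 7 numbers: the turn, a rotation vector about the tool's x, y, z in degrees, then the shift along the tool's x, y, z in mm, then the finger opening in mm, from 0 to 95.1. In form: [[wx, wy, wz, x, y, z, hand], ...]. A call has 1 to 10 rows; each row shifts and turns the commanded pose from where the row before left it, along the tool's axes as they then stand; what a row does not reach is not made up. A row lasts 1/8 s, in which the tool goes at most 62.5 mm and 10.7 degrees, less where a joint would pass 70% of its speed; a pose out of reach is approached as far as the arm can. A call is refused whole if a number of a shift passes 62.5 or a number of a turn 10.7, either way. A call with a gripper value outside its range is refused whole. The fingers move at their own pace and stop on an object; the grip force is fixed at half the most. Time passes only in rows, so rows that do not move let the fingers close. It gives the time, the measured TCP pose, the force, the opening and the grip force at its end, in the units of the state.
- env.state(): the state, without advancing time (a new reading comes with each control period).
- env.read_camera(name): name is "scene" or "top" or "wrist"; returns a dict with "color" (384x512x3 uint8, red, green, blue), "z_map" (384x512 float32, mm along the optical axis (not along the pixel's ray), 0 where there is no reading), "camera_matrix" (3x3 intrinsics, pixels), "k1" (the pictures are not rectified: a ray, as slopes to the right and down, at radius r is drawn at 1 + k1 r^2 times it, then the intrinsics apply), "world_to_cam" (4x4, takes a point from world to camera coordinates). Camera axes: x right, y up, looking along -z (the intrinsics and any distortion apply to the point x, -y, -z); pixel columns grow to the right and rows downward; lengths in mm; the calibration is good to about 2 mm. A picture is of the moment at which its call begins.
- env.job_done(): hands the job in; it is judged then, once.
Trained networks look in the newest picture that a camera, given by its name, has taken for a name from the list of things; names that differ only in an ending like _2 or _b are one class to them, and where a whole thing is asked for, a point or a joint stands for the part that bears it (a point fixed in the world has none). Each returns a list of dicts, best first, with "score" (0 to 1); they miss things now and then, are a little off and sometimes report something else, mostly with a low value. They report only what shows in the picture. A call takes as long as a camera call.
- env.recognise(camera, thing): "location" ([column, row] in pixels, amid what is visible of it).
The state is a dict: "t": time; "joints": joint angles; "qvel": joint speeds; "tau": joint torques, N m; "eef_pos": TCP position; "tcp_rot": TCP orientation; "ft_force": force on the tool from outside, world axes, zero at the start; "moment": the same for the moment, N m; "opening": opening from 0.0 (shut) to 1.0 (fully open); "grip_force": force on a finger pad.
Only numpy, scipy, OpenCV 4.12 (cv2) and the standard library are available. Lean on these libraries where they do the work, as an engineer would, in place of code of your own. Each camera call takes 0.05 s, during which the arm holds its last target. There are 200 camera calls.

## Working session

There is one attempt and no reset: what is moved stays moved. The work goes in short steps, Python scripts to look and compute and a tool call to move; the robot and the scene stay as the last step left them, time stands still between calls to the robot, and variables do not carry over. Pictures are saved under pics/ and viewed, at most 10 in all, crops included, and the job is handed in when it is done.

Besides the shell and the picture viewer there is one more tool, called after "Emit:" in YAML: its name, and indented under it one key for each argument. jog_arm: Moves the arm, as the interface text tells. Its arguments: {"type":"object","properties":{"motion":{"type":"array"}},"required":["motion"]}

```bash
mkdir -p pics; ls; cat > h.py <<'E'
import numpy as np,cv2
from cell import env
def und(c,u,v):
    K=c["camera_matrix"];k=c["k1"]
    x=(u-K[0,2])/K[0,0];y=(v-K[1,2])/K[1,1];X,Y=x,y
    for _ in range(20):
        s=1+k*(X*X+Y*Y);X,Y=x/s,y/s
    return X,Y
def pt(c,u,v,depth=None,z=None):
    X,Y=und(c,u,v);T=np.linalg.inv(c["world_to_cam"]);d=np.array([X,-Y,-1.])
    o=T[:3,3];d=T[:3,:3]@d
    if z is not None: return o+d*(z-o[2])/d[2]
    if depth is None:
        p=c["z_map"][int(v)-1:int(v)+2,int(u)-1:int(u)+2];depth=np.median(p[p>0]) if (p>0).any() else 0
    return o+d*depth
def save(c,n,box=None,f=1):
    im=c["color"][...,::-1]
    if box: im=im[box[1]:box[3],box[0]:box[2]]
    cv2.imwrite("pics/"+n,cv2.resize(im,None,fx=f,fy=f,interpolation=cv2.INTER_CUBIC))
E
python3 - <<'E'
from h import *
np.set_printoptions(precision=1,suppress=True)
ims=[]
for n in["top","scene"]:
    c=env.read_camera(n);ims.append(c["color"])
    for t in["pot","vent_grip","outer_pad","inner_pad","pointer","mark"]:
        r=env.recognise(n,t)[:2]
        for q in r: print(n,t,round(q["score"],2),np.array(q["location"]),pt(c,*q["location"]))
    save(c,n+"0.png",f=1.5)
print(env.state())
E
```

```text
pics
top pot 0.66 [276.6 221.4] [525.4 -67.4 103. ]
top vent_grip 0.71 [261.9 220.8] [526.3 -23.3 118.1]
top vent_grip 0.3 [277.5 221.1] [526.5 -70.2 100. ]
top outer_pad 0.68 [317.8 211.5] [ 546.3 -183.1  167.7]
top inner_pad 0.63 [303.  218.6] [ 525.9 -139.7  174.6]
top pointer 0.43 [303.2 220.1] [ 521.6 -140.1  175. ]
top mark 0.66 [137.3 222. ] [536.2 392.    9.3]
scene pot 0.83 [265.9 184. ] [541.5 -45.6 107. ]
scene vent_grip 0.63 [272.3 180.9] [539.5 -20.8 138.6]
scene outer_pad 0.67 [239.3 151.1] [ 402.1 -289.3    5.5]
{'t': 0.7, 'joints': array([ 1.2,  0.5,  1.6, -0. ,  1.1, -0.1]), 'qvel': array([-0., -0.,  0., -0., -0.,  0.]), 'tau': array([  0. , -61.2, -25.8,   0.1,   0. ,  -0. ]), 'eef_pos': array([178. , 599.1, 292.3]), 'tcp_rot': array([3.1, 0. , 2.9]), 'ft_force': array([ 0.2, -0.4,  0.2]), 'moment': array([-0.,  0.,  0.]), 'grip_force': 0.0, 'opening': 0.9991039664176966}
```

View pics/top0.png

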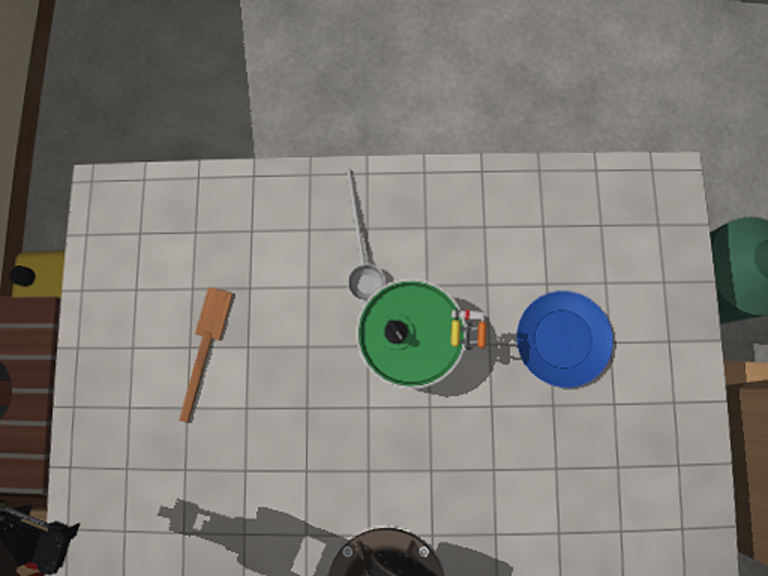

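View pics/scene0.png

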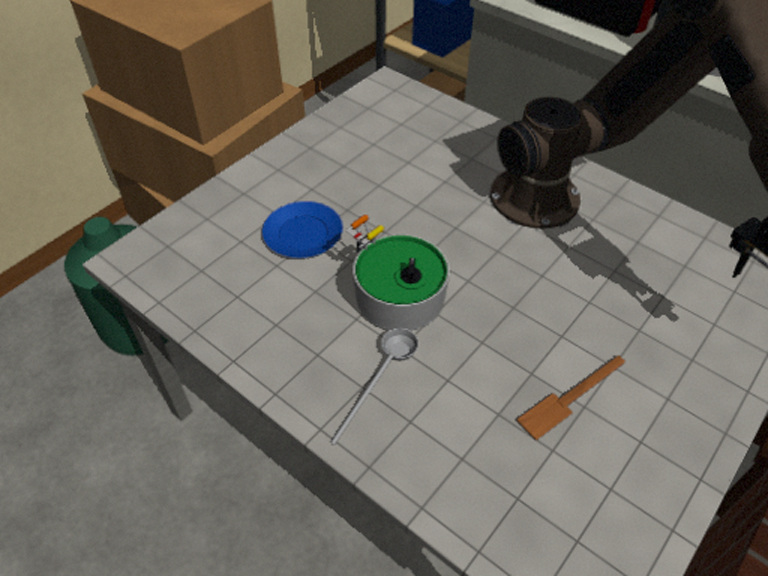

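```bash
python3 - <<'E'
from h import *
np.set_printoptions(precision=4,suppress=True)
s=env.state();print(s["eef_pos"],s["tcp_rot"])
c=env.read_camera("wrist")
print(c["world_to_cam"],c["camera_matrix"])
c=env.read_camera("top")
# cloud of the clip/pot
vv,uu=np.mgrid[150:290,220:350]
P=np.array([pt(c,u,v) for u,v in zip(uu.ravel(),vv.ravel())]).reshape(140,130,3)
C=cv2.cvtColor(c["color"],cv2.COLOR_RGB2HSV)[150:290,220:350]
def show(n,m):
    q=P[m]; print(n,len(q),q.mean(0),q.min(0),q.max(0))
    xy=(q-q.mean(0))[:,:2];_,_,V=np.linalg.svd(xy,full_matrices=False);print(V[0])
H,S,V=C[...,0],C[...,1],C[...,2]
show("orange",(H>4)&(H<17)&(S>150)&(P[...,2]>140))
show("yellow",(H>=20)&(H<34)&(S>140)&(P[...,2]>140))
show("black",(V<60)&(P[...,2]>128)&(P[...,1]>-80))
show("red",((H<4)|(H>174))&(S>140)&(P[...,2]>110))
m=(P[...,2]>106)&(P[...,2]<116);q=P[m][:,:2].astype(np.float32);print(cv2.minEnclosingCircle(q))
E
```

```text
[177.9862 599.1189 292.2869] [3.1415 0.     2.8528]
[[   0.286     0.9582   -0.0008 -623.6648]
 [  -0.9293    0.2772   -0.244    26.411 ]
 [  -0.2336    0.0705    0.9698 -389.1567]
 [   0.        0.        0.        1.    ]] [[282.0037   0.     257.505 ]
 [  0.     282.0037 192.5064]
 [  0.       0.       1.    ]]
orange 82 [ 513.7397 -189.8526  174.2492] [ 490.7764 -196.7463  168.4403] [ 535.8176 -181.6303  176.8042]
[-0.9985  0.0542]
yellow 82 [ 517.8264 -139.5957  173.7221] [ 494.2922 -146.0407  167.4237] [ 541.9276 -133.5964  176.7074]
[-0.9987  0.0511]
black 57 [528.7627 -29.0674 144.06  ] [508.7052 -44.0574 134.1968] [544.2124 -15.2143 146.9154]
[-0.8114 -0.5844]
red 10 [ 552.438  -164.1659  170.8306] [ 545.0981 -166.5589  166.7764] [ 558.8339 -160.9956  172.5642]
[-0.9757  0.219 ]
((526.9501342773438, -63.434024810791016), 113.1156005859375)
```

The top view shows the pot at px (410,333), the knob at (397,331), and the clip at about (468,328) with its yellow bar on the inside and orange outside. The red mark is on the far (+x) side of the clip at (467,314). The scene view agrees, and the plate lies well clear of the clip. I'll fly over the knob first.

Emit:
jog_arm:
  motion:
    - [0,0,0,-43,-42,0,95]
    - [0,0,0,-43,-42,0,95]
    - [0,0,0,-43,-42,0,95]
    - [0,0,0,-43,-42,0,95]
    - [0,0,0,-43,-42,0,95]
    - [0,0,0,-43,-42,0,95]
    - [0,0,0,-43,-42,0,95]
    - [0,0,0,-43,-42,0,95]
    - [0,0,0,-43,-42,0,95]
    - [0,0,0,-43,-42,0,95]

```text
t: 2.05
eef_pos: [471.3, 72.1, 292.5]
tcp_rot: [3.141, 0.001, 2.853]
ft_force: [0.9, 0.2, -0.1]
opening: 0.998
grip_force: 0.0
```

Emit:
jog_arm:
  motion:
    - [0,0,0,-43,-42,0,95]
    - [0,0,0,-43,-42,0,95]
    - [0,0,0,0,0,0,95]
    - [0,0,0,0,0,0,95]

```text
t: 2.55
eef_pos: [528.7, -30.8, 292.0]
tcp_rot: [3.141, -0.001, 2.852]
ft_force: [-0.6, 0.5, 0.0]
opening: 0.995
grip_force: 0.0
```

```bash
cat >> h.py <<'E'
np.set_printoptions(precision=3,suppress=True)
def cloud(c,n=1):
    vv,uu=np.mgrid[0:384,0:512];X,Y=und(c,uu,vv);z=c["z_map"];T=np.linalg.inv(c["world_to_cam"])
    P=np.stack([X*z,-Y*z,-z],-1)@T[:3,:3].T+T[:3,3];P[z<=0]=np.nan
    return P
E
python3 - <<'E'
from h import *
s=env.state();print(s["t"],s["eef_pos"],s["tcp_rot"],s["joints"])
c=env.read_camera("wrist")
for t in["vent_grip","outer_pad","inner_pad","pointer","mark"]:
    for q in env.recognise("wrist",t)[:2]: print(t,round(q["score"],2),np.array(q["location"]),pt(c,*q["location"]))
P=cloud(c);V=c["color"].max(2)
m=(V<70)&(P[...,2]>138)&(P[...,2]<155)&(np.hypot(P[...,0]-527,P[...,1]+30)<40)
q=P[m][:,:2];print(len(q),q.mean(0),P[m][:,2].mean(),cv2.minAreaRect(q.astype(np.float32)))
save(c,"w1.png",f=1.5)
E
```

```text
2.55 [528.677 -30.788 292.031] [ 3.141 -0.001  2.852] [-0.183  0.356  1.792  0.     0.994 -1.465]
vent_grip 0.56 [262.7 190.3] [520.145 -24.713 141.641]
outer_pad 0.91 [ 83.6 221.1] [ 499.183 -181.564  153.114]
inner_pad 0.57 [123.3 230.7] [ 512.415 -138.794  173.998]
pointer 0.93 [124.7 222.2] [ 506.339 -135.516  172.846]
656 [525.165 -27.994] 142.5474880062675 ((524.8016357421875, -29.12041664123535), (43.85157012939453, 14.246474266052246), 32.14542770385742)
```

View pics/w1.png

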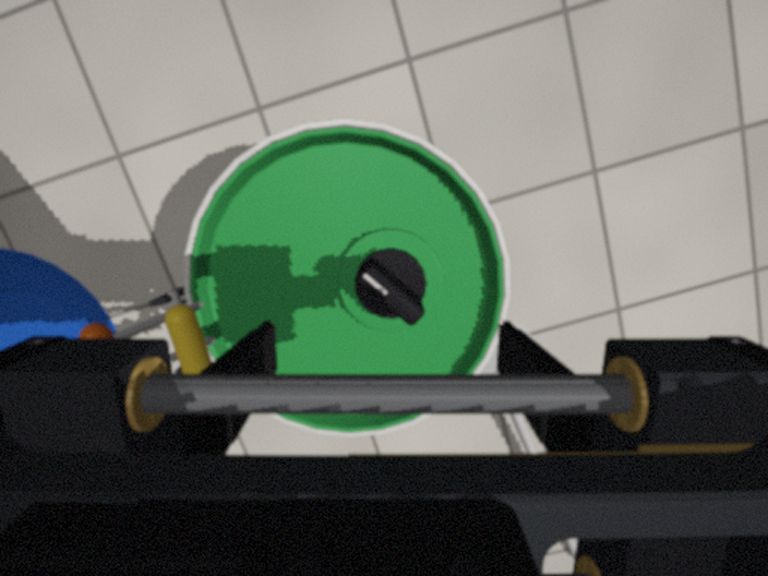

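The wrist view shows the knob bar running from about (365,265) to (420,315), which is 32° in the world frame, centred near (525,-29). I'll align with it, descend and close.

Emit:
jog_arm:
  motion:
    - [0,0,-9.7,0,0,0,60]
    - [0,0,-9.7,0,0,0,60]
    - [0,0,-9.7,0,0,0,60]
    - [0,0,-9.7,0,0,0,60]
    - [0,0,-9.8,0,0,0,60]
    - [0,0,0,2,3,30,60]
    - [0,0,0,0,0,35,60]
    - [0,0,0,0,0,22,60]
    - [0,0,0,0,0,8,60]
    - [0,0,0,0,0,0,60]

```text
t: 4.1
eef_pos: [525.9, -29.2, 197.4]
tcp_rot: [3.141, -0.0, -2.582]
ft_force: [-0.7, 0.2, -0.1]
opening: 0.631
grip_force: 0.0
```

Emit:
jog_arm:
  motion:
    - [0,0,0,0,0,0,8]
    - [0,0,0,0,0,0,8]
    - [0,0,0,0,0,0,8]
    - [0,0,0,0,0,0,8]

```text
t: 4.6
eef_pos: [525.8, -29.5, 197.4]
tcp_rot: [-3.141, 0.0, -2.582]
ft_force: [-0.3, -0.5, 0.4]
opening: 0.269
grip_force: 0.0
```

Emit:
jog_arm:
  motion:
    - [0,0,0,0,0,0,8]
    - [0,0,0,0,0,0,8]
    - [0,0,0,0,0,0,8]

```text
t: 4.97
eef_pos: [525.2, -28.6, 197.3]
tcp_rot: [3.14, -0.0, -2.582]
ft_force: [-1.7, 7.9, 4.3]
opening: 0.145
grip_force: 30.0
```

Emit:
jog_arm:
  motion:
    - [0,0,9,0,0,0,8]
    - [0,0,9,0,0,0,8]
    - [0,0,9,0,0,0,8]
    - [0,0,9,0,0,0,8]
    - [0,0,9,0,0,0,8]
    - [0,0,9,0,0,0,8]
    - [0,0,0,0,0,0,8]

```text
t: 5.85
eef_pos: [525.2, -27.7, 197.3]
tcp_rot: [3.139, -0.003, 2.756]
ft_force: [-1.6, 16.9, 4.4]
opening: 0.144
grip_force: 30.0
```

```bash
python3 -c "
from h import *
s=env.state();print(s['eef_pos'],s['tcp_rot'],s['moment'],s['ft_force'],s['joints'])"
```

```text
[525.179 -27.651 197.303] [ 3.139 -0.003  2.756] [ 3.061  0.366 -0.041] [-1.573 16.886  4.416] [-0.179  0.476  1.902  0.004  0.766 -1.367]
```

Emit:
jog_arm:
  motion:
    - [0,0,4,1,2.5,0,8]
    - [0,0,4,0,0,0,8]
    - [0,0,0,0,0,0,8]

```text
t: 6.22
eef_pos: [525.2, -26.9, 197.3]
tcp_rot: [-3.141, -0.001, 2.619]
ft_force: [-4.7, -3.3, 5.5]
opening: 0.145
grip_force: 30.0
```

```bash
python3 -c "
from h import *
s=env.state();print(s['eef_pos'],s['tcp_rot'],s['moment'],s['ft_force'],s['joints'])"
```

```text
[525.245 -26.91  197.299] [-3.141 -0.001  2.619] [-0.541  0.919 -0.039] [-4.666 -3.309  5.462] [-0.177  0.476  1.902 -0.001  0.765 -1.225]
```

Total turned is 62° and only friction opposes. I'll continue in small steps until the stop shows in the moment.

Emit:
jog_arm:
  motion:
    - [0,0,4,0,0,0,8]
    - [0,0,4,0,0,0,8]
    - [0,0,0,0,0,0,8]

```text
t: 6.6
eef_pos: [525.4, -26.8, 197.3]
tcp_rot: [-3.141, -0.001, 2.481]
ft_force: [-5.4, -2.6, 4.5]
opening: 0.143
grip_force: 30.0
```

```bash
python3 -c "
from h import *
s=env.state();print(s['eef_pos'],s['tcp_rot'],s['moment'],s['ft_force'],s['joints'])"
```

```text
[525.38  -26.813 197.31 ] [-3.141 -0.001  2.481] [-0.271  1.048 -0.048] [-5.367 -2.619  4.512] [-0.177  0.476  1.902 -0.     0.765 -1.086]
```

Emit:
jog_arm:
  motion:
    - [0,0,3,0,0,0,8]
    - [0,0,3,0,0,0,8]
    - [0,0,0,0,0,0,8]

```text
t: 6.98
eef_pos: [525.4, -26.7, 197.3]
tcp_rot: [-3.141, -0.001, 2.376]
ft_force: [-3.6, -0.7, 6.1]
opening: 0.147
grip_force: 30.0
```

```bash
python3 -c "
from h import *
s=env.state();print(s['eef_pos'],s['tcp_rot'],s['moment'],s['ft_force'],s['joints'])"
```

```text
[525.412 -26.713 197.271] [-3.141 -0.001  2.376] [-0.138  0.964 -0.066] [-3.59  -0.745  6.144] [-0.176  0.476  1.902  0.     0.765 -0.982]
```

Emit:
jog_arm:
  motion:
    - [0,0,3,0,0,0,8]
    - [0,0,3,0,0,0,8]
    - [0,0,0,0,0,0,8]

```text
t: 7.35
eef_pos: [525.5, -26.6, 197.3]
tcp_rot: [-3.141, -0.001, 2.272]
ft_force: [-4.5, 0.6, 5.1]
opening: 0.146
grip_force: 30.0
```

```bash
python3 -c "
from h import *
s=env.state();print(s['eef_pos'],s['tcp_rot'],s['moment'],s['ft_force'],s['joints'])"
```

```text
[525.482 -26.634 197.287] [-3.141 -0.001  2.272] [ 0.016  0.871 -0.014] [-4.482  0.589  5.055] [-0.176  0.476  1.902  0.     0.765 -0.878]
```

Emit:
jog_arm:
  motion:
    - [0,0,3,0,0,0,8]
    - [0,0,3,0,0,0,8]
    - [0,0,0,0,0,0,8]

```text
t: 7.72
eef_pos: [525.8, -26.9, 197.3]
tcp_rot: [-3.141, 0.0, 2.169]
ft_force: [-3.2, -2.2, 4.6]
opening: 0.157
grip_force: 30.9
```

```bash
python3 -c "
from h import *
s=env.state();print(s['eef_pos'],s['tcp_rot'],s['moment'],s['ft_force'],s['joints'])"
```

```text
[525.764 -26.901 197.336] [-3.141  0.     2.169] [-0.572  0.617  0.706] [-3.207 -2.153  4.577] [-0.176  0.476  1.901 -0.001  0.764 -0.774]
```

The stop is reached: the moment jumped to 0.7 N m and the fingers began to spread. I'll release, lift, and swing over the clip with the camera on the pointer side.

Emit:
jog_arm:
  motion:
    - [0,0,0,0,0,0,60]
    - [0,0,0,0,0,0,60]
    - [0,0,0,0,0,0,60]
    - [0,0,0,0,0,-30,60]
    - [0,0,0,0,0,-50,95]
    - [0,0,10.6,0,0,-20,95]
    - [0,0,10.6,0,0,0,95]
    - [0,0,10.6,0,0,0,95]
    - [0,0,10.6,0,0,0,95]
    - [0,0,10.6,0,0,0,95]

```text
t: 8.98
eef_pos: [525.8, -26.7, 297.2]
tcp_rot: [3.142, -0.0, 1.234]
ft_force: [0.1, 1.0, -0.4]
opening: 0.992
grip_force: 0.0
```

Emit:
jog_arm:
  motion:
    - [0,0,10.6,0,0,0,95]
    - [0,0,10.6,0,0,0,95]
    - [0,0,10.6,0,0,0,95]
    - [0,0,10.6,0,0,0,95]
    - [0,0,10.6,0,0,0,95]
    - [0,0,10.6,0,0,0,95]
    - [0,0,10.6,0,0,0,95]
    - [0,0,0,-2,50,0,95]
    - [0,0,0,0,50,0,95]
    - [0,0,0,0,38,0,95]

```text
t: 10.22
eef_pos: [516.0, -166.1, 297.2]
tcp_rot: [-3.141, -0.0, -0.055]
ft_force: [0.9, 0.3, 0.0]
opening: 0.999
grip_force: 0.0
```

Emit:
jog_arm:
  motion:
    - [0,0,0,0,0,0,95]
    - [0,0,0,0,0,0,95]

```text
t: 10.48
eef_pos: [516.2, -164.0, 297.1]
tcp_rot: [-3.141, 0.0, -0.055]
ft_force: [0.3, 0.2, 0.6]
opening: 0.996
grip_force: 0.0
```

```bash
python3 - <<'E'
from h import *
s=env.state();print(s["t"],s["eef_pos"],s["tcp_rot"],s["joints"],s["moment"])
c=env.read_camera("wrist")
for t in["vent_grip","outer_pad","inner_pad","pointer","mark"]:
    for q in env.recognise("wrist",t)[:2]: print(t,round(q["score"],2),np.array(q["location"]),pt(c,*q["location"]))
P=cloud(c);C=cv2.cvtColor(c["color"],cv2.COLOR_RGB2HSV);H,S,V=cv2.split(C);Z=P[...,2]
def show(n,m):
    m=m&(np.hypot(P[...,0]-520,P[...,1]+100)<130)
    q=P[m]
    if len(q): print(n,len(q),q.mean(0),q.min(0),q.max(0),cv2.minAreaRect(q[:,:2].astype(np.float32)))
show("knob",(V<70)&(Z>138)&(Z<155)&(P[...,1]>-80))
show("or",(H>4)&(H<17)&(S>150)&(Z>164)&(Z<185))
show("ye",(H>=20)&(H<34)&(S>140)&(Z>164)&(Z<185))
show("red",((H<4)|(H>174))&(S>140)&(Z>120))
save(c,"w2.png",f=1.5)
E
```

```text
10.475 [ 516.168 -163.991  297.069] [-3.141  0.    -0.055] [-0.43   0.368  1.758  0.     1.017  1.196] [-0.024  0.187 -0.019]
vent_grip 0.6 [118.5 192.5] [529.203 -40.343 143.389]
vent_grip 0.3 [229.2 199.9] [ 524.978 -143.011  173.767]
outer_pad 0.9 [285.3 181.9] [ 535.959 -188.088  169.058]
inner_pad 0.79 [229.2 204.3] [ 521.363 -142.714  173.732]
pointer 0.7 [230.8 199. ] [ 525.508 -144.274  173.274]
mark 0.52 [254.6 162.2] [ 553.055 -164.696  169.466]
knob 625 [528.731 -33.417 142.247] [509.359 -49.893 138.027] [544.426 -10.566 144.765] ((526.848388671875, -30.18326759338379), (14.11624526977539, 43.61546325683594), 39.60724639892578)
or 949 [ 515.78  -190.378  172.103] [ 490.991 -198.823  165.586] [ 543.074 -160.469  175.298] ((522.5216064453125, -186.98802185058594), (59.49587631225586, 31.028940200805664), 24.681299209594727)
ye 1019 [ 518.928 -141.649  171.935] [ 493.065 -149.717  166.603] [ 542.86  -132.759  175.573] ((518.0680541992188, -141.0449981689453), (14.746499061584473, 49.95109558105469), 85.84886932373047)
red 692 [ 541.215 -158.555  284.997] [ 495.674 -226.348  124.192] [560.159 -29.62  347.965] ((535.21630859375, -129.90267944335938), (194.92604064941406, 58.44969940185547), 83.0505142211914)
```

View pics/w2.png

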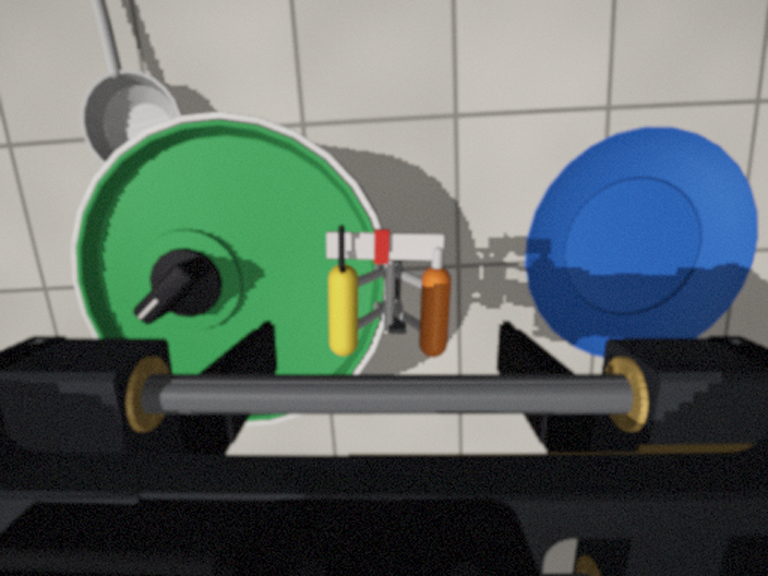

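The picture shows the knob bar at (165,290), now at -50° in the world frame, so it turned 82° to its stop. The pointer is at (342,245), the red mark at (382,245), and the bars at columns 343 and 434. That puts the pointer about 22 mm from the mark, so the bars need about 18 mm of closing, to an opening of about 48 mm. I'll descend over the bars and look again.

Emit:
jog_arm:
  motion:
    - [0,0,0,1,1.5,15,95]
    - [0,0,0,0,0,20,95]
    - [0,0,0,0,0,20,95]
    - [0,0,0,0,0,14,95]
    - [0,0,0,0,0,0,95]
    - [0,0,0,0,0,0,85]

```text
t: 11.52
eef_pos: [517.4, -166.1, 228.6]
tcp_rot: [3.141, -0.001, -0.055]
ft_force: [-1.0, 0.2, 0.4]
opening: 0.942
grip_force: 0.0
```

```bash
cat > clip.py <<'E'
from h import *
import sys
s=env.state();print(s["t"],s["eef_pos"],s["tcp_rot"],s["ft_force"],s["opening"]*95.1,s["grip_force"])
c=env.read_camera("wrist")
for t in["outer_pad","inner_pad","pointer","mark"]:
    for q in env.recognise("wrist",t)[:1]: print(t,round(q["score"],2),np.array(q["location"]),pt(c,*q["location"]))
P=cloud(c);C=cv2.cvtColor(c["color"],cv2.COLOR_RGB2HSV);H,S,V=cv2.split(C);Z=P[...,2]
def show(n,m):
    m=(m&(np.hypot(P[...,0]-520,P[...,1]+165)<60)).astype(np.uint8)
    k,l,st,_=cv2.connectedComponentsWithStats(m)
    if k<2: return print(n,"none")
    b=l==1+st[1:,4].argmax();q=P[b];v,u=np.nonzero(b);print(n,len(q),np.median(q,0),"px",u.mean(),v.mean(),u.min(),u.max())
show("or",(H>4)&(H<17)&(S>150)&(Z>160)&(Z<190))
show("ye",(H>=20)&(H<34)&(S>140)&(Z>160)&(Z<190))
show("red",((H<4)|(H>174))&(S>140)&(Z>150)&(Z<190))
show("ptr",(V<60)&(Z>165)&(Z<195)&(P[...,0]>544)&(P[...,0]<575))
save(c,sys.argv[1],(130,100,380,300),3)
E
python3 clip.py w3.png
```

```text
11.525 [ 517.355 -166.078  228.551] [ 3.141 -0.001 -0.055] [-0.961  0.174  0.42 ] 89.53943361051466 0.0
outer_pad 0.92 [277.2 196.5] [ 543.454 -179.478  166.991]
inner_pad 0.78 [212.6 226.5] [ 530.112 -142.881  173.492]
pointer 0.67 [215.2 223. ] [ 531.907 -144.424  173.039]
mark 0.92 [249.8 182.4] [ 552.913 -164.763  169.588]
or 1105 [ 526.259 -190.934  172.188] px 299.820814479638 227.6398190045249 286 313
ye 1144 [ 529.14  -143.439  172.215] px 213.55332167832168 227.18706293706293 200 226
red 413 [ 551.901 -164.29   169.552] px 249.07990314769975 184.33898305084745 243 256
ptr 142 [ 553.687 -144.31   176.044] px 210.22535211267606 185.72535211267606 208 213
```

View pics/w3.png

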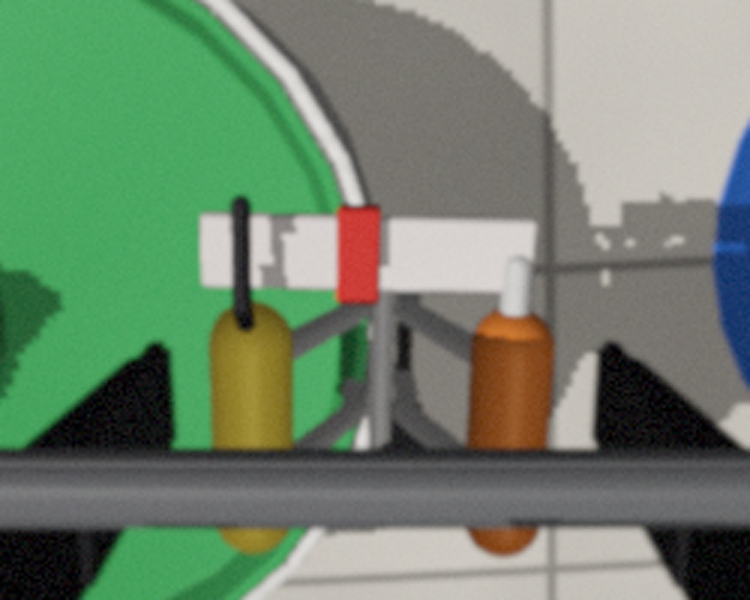

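The close view shows the pointer rod at column 240, the mark at 359, both bars between the fingers, and 20 mm still to travel. The target opening is about 49 mm, so I'll close part way first and measure.

Emit:
jog_arm:
  motion:
    - [0,0,0,0,0,0,72]
    - [0,0,0,0,0,0,68]
    - [0,0,0,0,0,0,64]
    - [0,0,0,0,0,0,60]
    - [0,0,0,0,0,0,58]
    - [0,0,0,0,0,0,58]
    - [0,0,0,0,0,0,58]

```text
t: 12.65
eef_pos: [517.5, -166.2, 229.6]
tcp_rot: [3.141, -0.002, -0.055]
ft_force: [-1.7, 1.3, 14.4]
opening: 0.613
grip_force: 10.8
```

```bash
python3 clip.py w4.png
```

```text
12.65 [ 517.453 -166.172  229.62 ] [ 3.141 -0.002 -0.055] [-1.681  1.332 14.415] 58.328890630662215 10.822437554597855
outer_pad 0.79 [276.  195.4] [ 544.194 -179.012  167.614]
inner_pad 0.9 [220.7 226. ] [ 530.756 -147.691  175.666]
pointer 0.65 [223.6 224.8] [ 531.421 -149.358  175.831]
mark 0.98 [243. 181.] [ 553.697 -161.159  168.751]
or 1152 [ 526.147 -188.441  173.548] px 295.24565972222223 228.22395833333334 281 311
ye 1175 [ 528.997 -147.221  174.401] px 220.11234042553193 227.91489361702128 206 234
red 403 [ 552.01  -161.194  169.243] px 243.28287841191067 184.17617866004963 237 250
ptr 129 [ 553.079 -149.837  178.531] px 220.14728682170542 186.46511627906978 218 222
```

So far 1.2 mm of pointer travel per mm of closing, as stated. Allowing for the strip's tilt, about 10.5 mm is left, so the opening should end near 49.7. I'll go to 51 and check.

Emit:
jog_arm:
  motion:
    - [0,0,0,0,0,-1,57]
    - [0,0,0,0,0,0,55.5]
    - [0,0,0,0,0,-1,54]
    - [0,0,0,0,0,0,52.5]
    - [0,0,0,0,0,0,51]
    - [0,0,0,0,0,0,51]
    - [0,0,0,0,0,0,51]

```text
t: 13.78
eef_pos: [517.5, -166.3, 231.5]
tcp_rot: [3.141, -0.002, -0.055]
ft_force: [-3.4, 0.2, 15.3]
opening: 0.54
grip_force: 11.3
```

```bash
python3 clip.py w5.png
```

```text
13.775 [ 517.478 -166.286  231.469] [ 3.141 -0.002 -0.055] [-3.428  0.224 15.293] 51.321875234015074 11.31287544965744
outer_pad 0.91 [268.5 195.2] [ 544.291 -174.934  168.37 ]
inner_pad 0.64 [232.1 226.2] [ 530.012 -153.903  176.713]
pointer 0.76 [231.8 223.2] [ 531.715 -153.86   176.578]
mark 0.64 [239.6 181.1] [ 553.464 -159.26   169.065]
or 1155 [ 526.298 -185.212  175.027] px 289.0900432900433 228.05281385281384 275 304
ye 1194 [ 528.665 -150.547  175.786] px 226.31909547738692 227.91624790619767 211 240
red 399 [ 552.714 -157.673  168.564] px 236.9047619047619 182.84461152882204 230 244
ptr 119 [ 553.275 -153.927  179.706] px 228.18487394957984 186.0420168067227 226 230
```

View pics/w5.png

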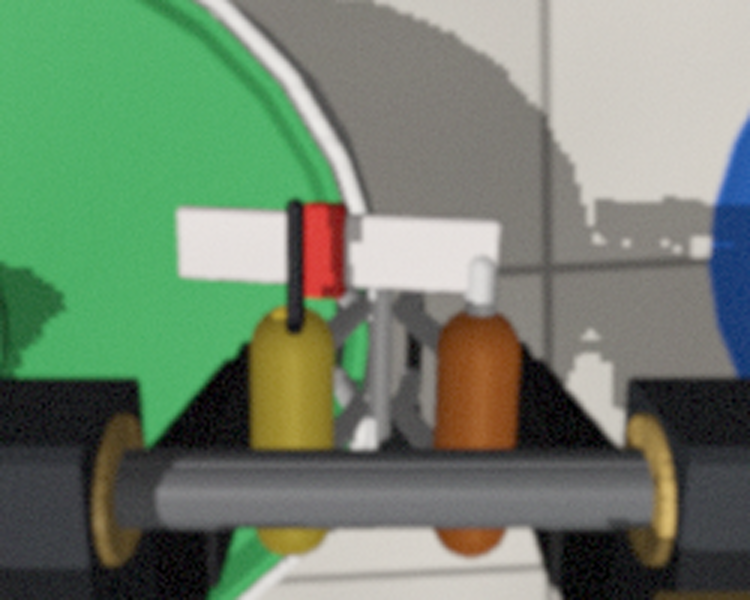

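The pointer stands at column 294, just inside the red mark (305–345), with about 2 mm left in the mark's frame. I'll close another 1.5 mm gently and then measure the strip tilt.

Emit:
jog_arm:
  motion:
    - [0,0,0,0,0,0,50.5]
    - [0,0,0,0,0,0,50]
    - [0,0,0,0,0,0,49.8]
    - [0,0,0,0,0,0,49.8]
    - [0,0,0,0,0,0,49.8]

```text
t: 14.65
eef_pos: [517.6, -166.3, 231.6]
tcp_rot: [3.141, -0.002, -0.055]
ft_force: [-2.6, -0.9, 16.1]
opening: 0.524
grip_force: 11.5
```

```bash
cat >> clip.py <<'E'
R=np.array([[.9985,-.055],[.055,.9985]]) # rows: pot x, pot y
L=np.dstack([(P[...,:2]-[553,-158])@R.T,Z])
w=(S<60)&(V>120)&(abs(L[...,0])<7)&(abs(L[...,1])<40)&(Z>150)&(Z<180)
q=L[w];f=np.polyfit(q[:,1],q[:,2],1)
for _ in range(3):
    k=abs(np.polyval(f,q[:,1])-q[:,2])<2;f=np.polyfit(q[k,1],q[k,2],1)
print("strip",k.sum(),f,q[k,1].min(),q[k,1].max())
E
python3 clip.py w6.png
```

```text
14.65 [ 517.575 -166.319  231.569] [ 3.141 -0.002 -0.055] [-2.626 -0.875 16.059] 49.83576885491314 11.476318538188934
outer_pad 0.87 [270.4 193.8] [ 545.259 -176.047  168.94 ]
inner_pad 0.65 [229.3 226.3] [ 530.415 -152.475  177.56 ]
pointer 0.68 [232.1 219.8] [ 533.876 -154.235  176.994]
or 1146 [ 526.363 -184.67   175.218] px 288.0811518324607 228.30017452006982 274 302
ye 1188 [ 528.688 -151.17   175.932] px 227.4385521885522 228.01683501683502 213 242
red 330 [ 552.532 -157.79   168.486] px 237.15454545454546 183.06666666666666 232 243
ptr 125 [ 552.776 -154.816  179.965] px 229.688 186.264 227 232
strip 1971 [ -0.152 165.93 ] -32.08664655126424 29.371746567399008
```

View pics/w6.png

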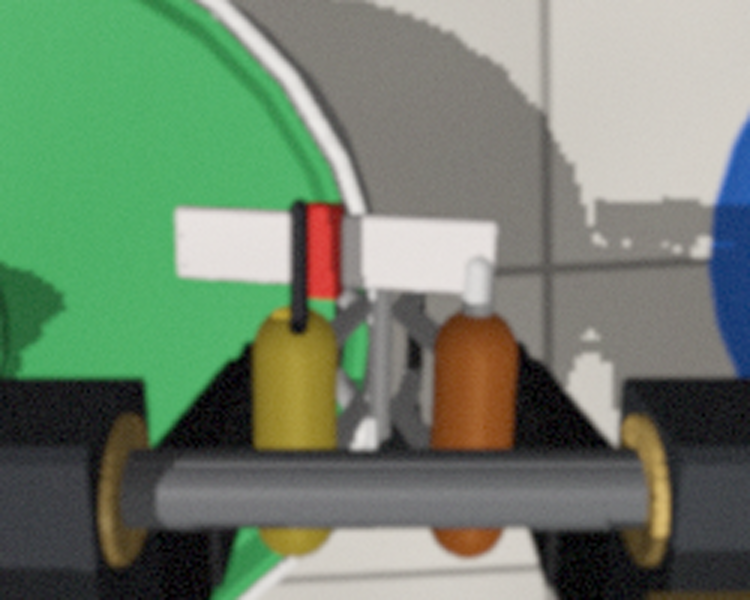

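Strip tilt is 0.15 rad and the pointer sits about 11 mm above it, so it is roughly 0.5 mm short in the mark's frame. In the picture the rod is at column 299, just covering the mark's left edge because of height parallax. One more 0.5 mm nudge, then hold.

Emit:
jog_arm:
  motion:
    - [0,0,0,0,0,0,49.5]
    - [0,0,0,0,0,0,49.3]
    - [0,0,0,0,0,0,49.3]
    - [0,0,0,0,0,0,49.3]
    - [0,0,0,0,0,0,49.3]
    - [0,0,0,0,0,0,49.3]
    - [0,0,0,0,0,0,49.3]
    - [0,0,0,0,0,0,49.3]
    - [0,0,0,0,0,0,49.3]
    - [0,0,0,0,0,0,49.3]

```text
t: 16.15
eef_pos: [517.6, -166.3, 231.6]
tcp_rot: [3.141, -0.002, -0.055]
ft_force: [-2.4, 0.7, 15.7]
opening: 0.518
grip_force: 11.5
```

```bash
python3 clip.py w7.png
```

```text
16.15 [ 517.607 -166.302  231.594] [ 3.141 -0.002 -0.055] [-2.357  0.735 15.706] 49.30051487652164 11.498889327049255
outer_pad 0.88 [273.7 195.1] [ 544.4   -177.872  168.82 ]
inner_pad 0.97 [231.4 226.8] [ 529.981 -153.558  177.265]
pointer 0.7 [232.9 223.6] [ 531.76  -154.515  177.185]
mark 0.89 [240.  182.5] [ 552.757 -159.432  169.021]
or 1144 [ 526.393 -184.486  175.353] px 287.75 228.20804195804195 274 302
ye 1183 [ 528.817 -151.42   176.124] px 227.78951817413355 227.90532544378698 213 242
red 318 [ 552.725 -157.785  168.553] px 237.19496855345912 183.0817610062893 232 243
ptr 122 [ 553.437 -154.945  180.073] px 230.02459016393442 186.29508196721312 228 232
strip 2002 [ -0.157 165.921] -31.93199308898685 29.666361363795247
```

Emit:
jog_arm:
  motion:
    - [0,0,0,0,0,0,49.1]
    - [0,0,0,0,0,0,49.1]
    - [0,0,0,0,0,0,49.1]
    - [0,0,0,0,0,0,49.1]
    - [0,0,0,0,0,0,49.1]
    - [0,0,0,0,0,0,49.1]
    - [0,0,0,0,0,0,49.1]
    - [0,0,0,0,0,0,49.1]
    - [0,0,0,0,0,0,49.1]
    - [0,0,0,0,0,0,49.1]

```text
t: 17.65
eef_pos: [517.6, -166.3, 231.5]
tcp_rot: [3.141, -0.002, -0.055]
ft_force: [-2.9, 0.3, 16.2]
opening: 0.517
grip_force: 11.4
```

Emit:
jog_arm:
  motion:
    - [0,0,0,0,0,0,49.1]
    - [0,0,0,0,0,0,49.1]
    - [0,0,0,0,0,0,49.1]
    - [0,0,0,0,0,0,49.1]
    - [0,0,0,0,0,0,49.1]
    - [0,0,0,0,0,0,49.1]
    - [0,0,0,0,0,0,49.1]
    - [0,0,0,0,0,0,49.1]
    - [0,0,0,0,0,0,49.1]
    - [0,0,0,0,0,0,49.1]

```text
t: 18.9
eef_pos: [517.6, -166.3, 231.5]
tcp_rot: [3.141, -0.002, -0.055]
ft_force: [-2.6, 0.3, 15.2]
opening: 0.518
grip_force: 11.4
```

```bash
python3 -c "
from h import *
s=env.state();print(s['t'],s['opening']*95.1,s['grip_force']);print(env.job_done())"
```

```text
18.9 49.29977415334034 11.356240063905716
the job is handed in; nothing more can be done
None
```

I turned the vent knob clockwise to its stop, then squeezed the clip until the pointer was over the red mark (within about 0.5 mm by my measurement), held it steady for over two seconds and handed the job in at 18.9 s, still squeezing; no verdict came back.

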